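# Clip the food keeper's lid and snap the cap onto its spout

### The job

Close up the refilled food keeper: first swing its open front clip down until it lies flat against the box, then set the loose teal cap on the pouring spout and press it straight down until it clicks home. The red seal is new and has to bed in, so keep pressing after the click: finish with the arm still pushing the cap down firmly, squeezing the seal, and do not let go. Leave the other things on the worktop where they stand.

Things in the scene. Friction and masses are not known exactly. Their poses are not given: they have to be found in the camera images.
- keeper: Clip-lock food keeper, fixed to the worktop: grey-blue box 136 x 186 mm with a light grey lid 148 x 198 mm whose top is 88 mm above the worktop. Origin: centre of the underside. Its z is up, its -x side (a long side) faces the robot and carries the open front clip; teal clips on the other three sides are closed already and do not move.
- front_clip (a joint): Hinge of the front clip (rad). 0 = closed, the flap hanging straight down flat against the box wall (a hard stop); 1.57 = the flap sticks out level, away from the box; up to 2.1. It starts between 1.2 and 1.9. It stays where it is left; a push of about 1 N on its free edge moves it.
- clip_hinge (a point): Middle of the front clip's hinge axis, on the keeper's front lid edge, 81 mm above the worktop. Axes as the keeper's: the hinge axis runs along y, -x points outward. The flap is teal, 70 mm wide along y, 4 mm thick and reaches 36 mm from the hinge. Closed, its outer face lies 5 to 6 mm outward (-x) of this point.
- clip_edge (a point): Middle of the front clip's free edge (thumb lip), 34 mm from the hinge axis; moves with the clip.
- cap: Loose teal snap cap, mouth down on the worktop, right or left of the keeper: hollow skirt 46 mm in diameter, 24 mm high, on it a round grip knob 30 mm in diameter (24 to 38 mm above the origin) with a flat shoulder 8 mm wide round it. About 40 g. Origin: centre of the open underside, z up through the knob. Mouth 35 mm wide at the rim, 29 mm at the snap lip inside. Yaw does not matter.
- spout_seat (a point): On the axis of the pouring spout that stands on the lid, level with the uncompressed top of the red seal, 96 mm above the worktop. The cap's origin comes here when home. Four sprung nibs on the neck resist the cap from 8.5 mm above home, hardest (about 10 N) near 5 mm above home; then it clicks: the force drops and the nibs draw the cap the last 4 mm down to the seal.
- seal (a joint): How far the red sealing ring (45 mm diameter) round the spout's foot is squeezed down (m): 0 = free, at most 0.0035. It is springy, 3.5 N per mm, and comes back as soon as nobody presses. Pressed firmly means squeezed by 1 mm or more (some 4 N or more on the cap); 2 mm is good.
- green_jar: Bystander: spice jar with green lid, 45 mm wide, 97 mm high, on the other side of the keeper from the cap. Origin: centre of the underside.
- teaspoon: Bystander: steel teaspoon, 130 mm long, lying between the keeper and the kettle. Origin: centre of the underside.
- bean_tin: Bystander: food tin, 75 mm wide, 58 mm high, behind the keeper. Origin: centre of the underside.
- dark_mug: Bystander: dark mug, 92 mm wide, 94 mm high, behind the keeper. Origin: centre of the underside.
- spout_top (a point): Centre of the top of the spout's light grey neck, 17 mm above spout_seat. The neck is 26 mm in diameter, tapered to 17 mm over its last 5 mm.

How it is judged:
By the outcome, as a careful person would: the job done as asked, in the order asked, and still so for the second after the job is handed in, while the arm keeps its last pose, push and grip.
It also fails if it takes over 61 s, if anything falls off the work surface, if the arm or the gripper's body presses on something with over 40 N, if the wrist force passes 120 N, or if a joint passes its speed limit or range.

### The arm

A 7-joint arm with a two-finger parallel gripper is mounted at the origin on a cart in front of the work surface, level with it; the furniture and walls round the work are solid. World frame = base frame: x ahead of the robot, y to its left, z up, the work surface at z = 0. Lengths are in mm, angles in rad, forces in N, time in s.
With the tool pointing down it reaches from about 400 to 875 mm from the base axis. Payload 4.4 kg.
Tool frame: the origin (TCP) lies on the centre line of the jaws, within the pads' length; the fingertips stand 25 mm ahead of it and the grasp point (between the pads) lies 6 mm ahead of it; z points along the fingers, x is the direction in which the jaws open and shut, and the axes are right-handed (so a half turn about z gives the same grasp; the last joint's range is limited). The gripper opens to 85 mm and grips with 20 to 120 N. Pads are 22 mm wide; open, the fingers measure 114 mm over their backs; the gripper's body (76 mm by 85 mm) begins 54 mm behind the grasp point. The pads swing forward as they close: fully open they stand 13 mm farther back than shut.
Start: joints at [1.114, 0.628, 0.038, 1.517, -0.027, 0.996, -0.02], TCP at [247.632, -600.996, 227.613] pointing down, gripper open.
Joint ranges: [-3.06, 3.06], [-0.37, 2.12], [-1.25, 1.32], [0.18, 2.47], [-1.1, 4.24], [0.23, 1.98], [-2.94, 2.94]. Speed limits (rad/s): [2.57, 2.57, 3.14, 3.14, 3.14, 3.14, 3.14].

### API

Orientations are given as [roll, pitch, yaw] about the fixed x, y, z axes, in that order (R = Rz(yaw) Ry(pitch) Rx(roll)).
In Python, from cell import ctrl, cams gives the robot as it stands. The module is installed in compiled form; this text tells all that it offers.
- The arm moves only by the tool step_arm, never from a script. Its arguments are lists of equal length, an entry for each row: "linear": the shift along the tool's x, y, z in mm, a list of three; "yaw": the turn about the tool's z in rad; "gripper": the opening, from -1 (shut) to 1 (fully open). A call has 1 to 8 rows; each row is the pose to reach, as a shift and turn from the pose commanded when the call began, along the tool's axes at that moment; what a row does not reach only later rows make up. A row lasts 1/12 s, in which the tool goes at most 41.7 mm and 7.16 degrees, less where a joint would pass 70% of its speed; a pose out of reach is approached as far as the arm can. A call with a gripper value outside its range is refused whole. The fingers move at their own pace and stop on an object; the grip force is fixed at half the most. Time passes only in rows, so rows that repeat a pose let the fingers close. It gives the time, the measured TCP pose, the force and the opening at its end, in the units of the state.
- ctrl.read_state(): the state, without advancing time (a new reading comes with each control period).
- cams.get_image(name): name is "scene" or "top"; returns a dict with "frame" (480x640x3 uint8, red, green, blue), "depth" (480x640 float32, mm along the optical axis (not along the pixel's ray), 0 where there is no reading), "intrinsics" (3x3 intrinsics, pixels), "cam_to_world" (4x4, takes a point from camera to world coordinates). Camera axes: x right, y down, z forward; pixel columns grow to the right and rows downward; lengths in mm; the calibration is good to about 2 mm. A picture is of the moment at which its call begins.
- ctrl.finish_job(): hands the job in, once; it reports no verdict.
Trained networks look in the newest picture that a camera, given by its name, has taken for a name from the list of things; names that differ only in an ending like _2 or _b are one class to them, and where a whole thing is asked for, a point or a joint stands for the part that bears it (a point fixed in the world has none). Each returns a list of dicts, best first, with "conf" (0 to 1); they miss things now and then, are a little off and sometimes report something else, mostly with a low value. They report only what shows in the picture. A call takes as long as a camera call.
- cams.regions_of(camera, name): "pixels" (480x640 bool, what is visible of it) and "pixel" ([column, row] in pixels, amid what is visible of it).
The state is a dict: "clock": time; "qpos": joint angles; "qd": joint speeds; "tau": joint torques, N m; "eef_pos": TCP position; "tool_rot": TCP orientation; "force": force on the tool from outside, world axes, zero at the start; "torque": the same for the moment, N m; "width": finger opening in mm.
Only numpy, scipy, OpenCV 4.12 (cv2) and the standard library are available. Lean on these libraries where they do the work, as an engineer would, in place of code of your own. Each camera call takes 0.05 s, during which the arm holds its last target.

## Working session

There is one attempt and no reset: what is moved stays moved. The work goes in short steps, Python scripts to look and compute and a tool call to move; the robot and the scene stay as the last step left them, time stands still between calls to the robot, and variables do not carry over. Pictures are saved under pics/ and viewed, and the job is handed in when it is done.

Besides the shell and the picture viewer there is one more tool, called after "Request:" by a JSON object that holds its "method" and its "body". step_arm: Moves the arm, as the interface text tells. Its arguments: {"type":"object","properties":{"linear":{"type":"array"},"yaw":{"type":"array"},"gripper":{"type":"array"}},"required":["linear","yaw","gripper"]}

```bash
mkdir -p pics; ls; cat > h.py <<'E'
import numpy as np, cv2
from cell import ctrl, cams
def shot(n,fn):
    d=cams.get_image(n); cv2.imwrite('pics/'+fn,d['frame'][:,:,::-1]); return d
def pts(d,mask):
    v,u=np.nonzero(mask&(d['depth']>0)); z=d['depth'][v,u]; K=d['intrinsics']
    P=np.stack([(u-K[0,2])/K[0,0]*z,(v-K[1,2])/K[1,1]*z,z,np.ones(len(z))])
    return (np.array(d['cam_to_world'])@P)[:3].T
E
python3 - <<'E'
from h import *
for n in ['scene','top']:
    d=shot(n,n+'1.png')
    for t in ['keeper','front_clip','cap','spout_seat','seal','green_jar','teaspoon','bean_tin','dark_mug','spout_top']:
        for r in cams.regions_of(n,t)[:2]:
            P=pts(d,r['pixels'])
            if len(P): print(n,t,round(r['conf'],2),r['pixel'],len(P),P.min(0).round(),P.max(0).round(),np.median(P,0).round())
s=ctrl.read_state(); print(s)
E
```

```text
pics
scene keeper 0.77 [337.5, 249.4] 4678 [ 443. -172.   -3.] [686. 136. 116.] [543.  59.  87.]
scene front_clip 0.82 [374.0, 253.2] 214 [443. -15.  75.] [482.  56.  88.] [463.  18.  82.]
scene cap 0.86 [319.6, 351.3] 389 [450. 262.   2.] [493. 307.  41.] [468. 293.  25.]
scene spout_seat 0.89 [337.9, 249.9] 4696 [ 442. -130.   -2.] [675. 136. 116.] [542.  59.  87.]
scene spout_seat 0.62 [407.1, 198.8] 557 [ 455. -383.   -3.] [ 538. -224.  101.] [ 475. -235.   60.]
scene green_jar 0.59 [406.3, 198.4] 520 [ 455. -277.   -2.] [ 508. -224.  101.] [ 474. -234.   62.]
scene teaspoon 0.69 [356.9, 215.1] 99 [ 505. -188.   -2.] [ 631. -165.   12.] [ 589. -175.    4.]
scene bean_tin 0.71 [239.1, 301.5] 1148 [656. 211.  -3.] [748. 304.  61.] [684. 276.  54.]
scene dark_mug 0.65 [338.6, 250.2] 4851 [ 442. -173.   -3.] [685. 136. 116.] [542.  57.  86.]
scene spout_top 0.71 [335.5, 250.5] 4702 [ 444. -172.   -2.] [639. 136. 116.] [543.  59.  87.]
top keeper 0.92 [335.2, 252.6] 7622 [441. -90.  -8.] [659. 142. 117.] [550.  22.  87.]
top front_clip 0.71 [339.4, 296.1] 550 [441. -19.  -8.] [488.  5
[... 739 characters left out ...]
.  87.]
{'clock': 1.1, 'qpos': array([ 1.11423822,  0.62835247,  0.0384954 ,  1.51740007, -0.02698357,
        0.9962921 , -0.01995099]), 'qd': array([-2.84279792e-04,  6.32027410e-04,  5.55721702e-05, -4.21213753e-04,
       -8.49153658e-04, -3.35259112e-04, -5.29015809e-04]), 'tau': array([-1.40877460e-04, -5.63284421e+01,  1.22541849e+00, -1.93778819e+01,
        1.07658544e-02,  1.72594355e-03,  1.31765201e-06]), 'eef_pos': array([ 247.60999364, -601.01368386,  227.64414442]), 'tool_rot': array([-3.14156393e+00, -6.55447405e-05, -1.18000157e+00]), 'force': array([-0.88977956, -0.78745651, -0.15561879]), 'torque': array([-0.01127337,  0.02377633,  0.00892119]), 'width': 85.54235653854558}
```

View images.

View pics/scene1.png

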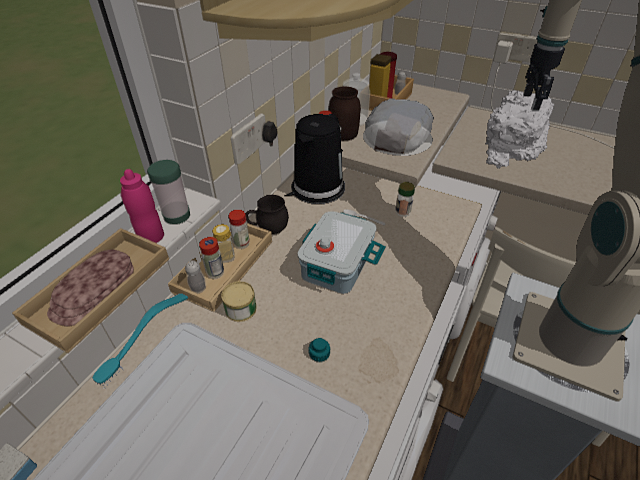

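View pics/top1.png

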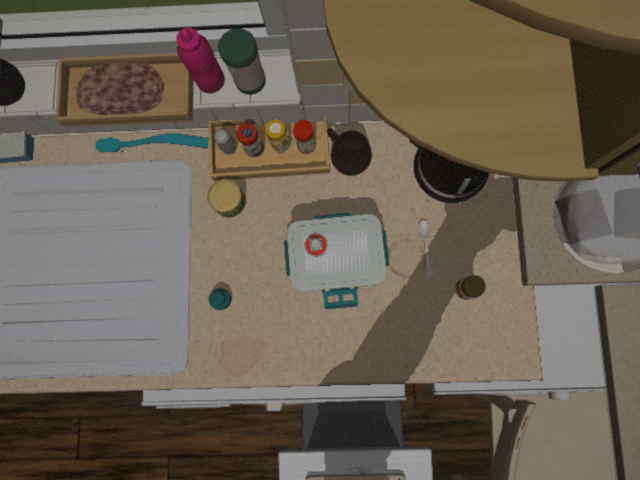

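```bash
python3 - <<'E'
from h import *
d=cams.get_image('top'); A=np.ones((480,640),bool)
np.save('/tmp/d.npy',d['depth'])
P=pts(d,A)
def sel(lo,hi): 
    m=np.all((P>lo)&(P<hi),1); return P[m]
Q=sel([540,30,104],[610,100,125]); print('spouttop',len(Q),np.median(Q,0),Q.min(0),Q.max(0))
Q=sel([430,240,34],[520,330,46]); print('knob',len(Q),Q.mean(0),Q.min(0),Q.max(0))
Q=sel([430,240,20],[520,330,29]); print('shoulder',len(Q),Q.min(0),Q.max(0))
Q=sel([460,-120,83],[650,150,92]).astype(np.float32); print('lid',cv2.minAreaRect(Q[:,:2]),np.median(Q[:,2]))
import math
Q=sel([430,-30,60],[478,70,95]); print('clip',len(Q),np.percentile(Q,[1,50,99],axis=0)); print(cv2.minAreaRect(Q[:,:2].astype(np.float32)))
for t in ['scene','top']:
    d=cams.get_image(t); hsv=cv2.cvtColor(d['frame'],cv2.COLOR_RGB2HSV)
    red=((hsv[...,0]<8)|(hsv[...,0]>172))&(hsv[...,1]>120)
    Q=pts(d,red); Q=Q[(np.abs(Q[:,0]-570)<45)&(np.abs(Q[:,1]-65)<45)]
    print('red',t,len(Q),Q.min(0),Q.max(0),Q.mean(0)); 
    c=cv2.minEnclosingCircle(Q[:,:2].astype(np.float32)); print(c)
    f=d['frame']; cv2.imwrite('pics/crop_%s.png'%t,cv2.resize(f[180:380,180:500,::-1],None,fx=2.5,fy=2.5,interpolation=cv2.INTER_CUBIC))
    teal=(hsv[...,0]>80)&(hsv[...,0]<100)&(hsv[...,1]>90)
    Q=pts(d,teal); Q=Q[(Q[:,0]<525)&(Q[:,0]>430)]
    k=Q[(Q[:,1]>240)&(Q[:,1]<330)]; print('cap',t,len(k),cv2.minEnclosingCircle(k[:,:2].astype(np.float32)), k[k[:,2]>34].mean(0), cv2.minEnclosingCircle(k[k[:,2]>34][:,:2].astype(np.float32)))
    k=Q[(np.abs(Q[:,1]-20)<60)&(Q[:,2]>40)]; print('clip',t,len(k),k.min(0),k.max(0),cv2.minAreaRect(k[:,:2].astype(np.float32)))
    
E
```

```text
spouttop 138 [571.27090339  64.39810338 110.097699  ] [559.15056077  52.19386918 104.01280111] [584.83583212  76.94737021 119.17947096]
knob 144 [471.44581253 281.94532371  38.00910944] [458.16253919 268.089178    34.21075019] [486.15811605 296.23178958  42.87924553]
shoulder 179 [448.20400392 259.29258799  20.05198437] [493.62656051 304.93860967  28.86457468]Traceback (most recent call last):
  File "<stdin>", line 10, in <module>
cv2.error: OpenCV(4.12.0) /io/opencv/modules/imgproc/src/convhull.cpp:143: error: (-215:Assertion failed) total >= 0 && (depth == CV_32F || depth == CV_32S) in function 'convexHull'
```

```bash
python3 - <<'E'
from h import *
cv=lambda Q:np.ascontiguousarray(Q[:,:2],dtype=np.float32)
for t in ['scene','top']:
    d=cams.get_image(t); hsv=cv2.cvtColor(d['frame'],cv2.COLOR_RGB2HSV)
    P=pts(d,np.ones((480,640),bool))
    def sel(lo,hi): return P[np.all((P>lo)&(P<hi),1)]
    Q=sel([540,30,104],[610,100,125]); print('spout',t,len(Q),cv2.minEnclosingCircle(cv(Q)),Q.mean(0))
    Q=sel([460,-120,83],[650,150,92]); print('lid',cv2.minAreaRect(cv(Q)),np.median(Q[:,2]))
    red=((hsv[...,0]<8)|(hsv[...,0]>172))&(hsv[...,1]>120)
    Q=pts(d,red); Q=Q[(np.abs(Q[:,0]-570)<45)&(np.abs(Q[:,1]-65)<45)]
    print('red',len(Q),Q.mean(0),cv2.minEnclosingCircle(cv(Q)))
    teal=(hsv[...,0]>80)&(hsv[...,0]<100)&(hsv[...,1]>90)
    Q=pts(d,teal); Q=Q[(Q[:,0]<525)&(Q[:,0]>430)]
    k=Q[(Q[:,1]>240)&(Q[:,1]<330)]; print('cap',len(k),cv2.minEnclosingCircle(cv(k)), k[k[:,2]>34].mean(0), cv2.minEnclosingCircle(cv(k[k[:,2]>34])))
    k=Q[(np.abs(Q[:,1]-20)<60)&(Q[:,2]>40)&(Q[:,0]<490)]; print('clip',len(k),k.min(0),k.max(0),cv2.minAreaRect(cv(k)))
    f=k[k[:,0]<k[:,0].min()+10]; print('free',f.mean(0)); f=k[k[:,0]>k[:,0].max()-10]; print('root',f.mean(0))
    f=d['frame']; cv2.imwrite('pics/crop_%s.png'%t,cv2.resize(f[180:380,180:500,::-1],None,fx=2.5,fy=2.5,interpolation=cv2.INTER_CUBIC))
    if t=='top':
        for (u,v) in [(400,60),(450,160),(340,20),(500,170),(300,300)]: 
            m=np.zeros((480,640),bool); m[v,u]=1; print(u,v,pts(d,m))
E
```

```text
spout scene 80 ((573.1478881835938, 66.810546875), 15.256902694702148) [570.74753475  69.58977927 110.4431545 ]
lid ((548.6301879882812, 26.832000732421875), (176.94114685058594, 213.532470703125), 1.2151187658309937) 87.45966160871671
red 90 [568.94316058  71.1869515   95.95910514] ((572.157958984375, 63.71355056762695), 23.37748146057129)
cap 390 ((471.14794921875, 285.1630859375), 23.318435668945312) [472.15472218 284.45572675  37.68633999] ((472.2527770996094, 283.46905517578125), 15.125096321105957)
clip 242 [442.75403839 -18.6533314   76.06534073] [482.4269047   57.18984834  87.82938421] ((462.6889343261719, 18.629899978637695), (37.933380126953125, 75.81046295166016), 2.570650100708008)
free [448.18542243  21.73859878  80.3601641 ]
root [476.81876998  19.04146598  84.25594853]
spout top 141 ((571.4556274414062, 64.7800521850586), 15.276275634765625) [571.20025328  64.90082759 110.37881071]
lid ((548.3154296875, 23.50164031982422), (176.5821533203125, 211.87106323242188), 3.205537796020508) 86.95735889379512
red 183 [570.19912155  63.72492191  95.65014681] ((571.4097290039062, 64.72666931152344), 21.880090713500977)
cap 297 ((470.39984130859375, 280.7105712890625), 22.169218063354492) [471.33996514 282.13391647  37.90307951] ((471.9273376464844, 281.7373046875), 15.12145709991455)
clip 416 [441.13244778 -16.95525868  74.17141441] [482.33258939  51.97770391  89.60669859] ((461.333740234375, 16.871795654296875), (37.28071594238281, 68.12261199951172), 4.2872209548950195)
free [446.82811922  18.92284172  79.76434905]
root [475.98793527  13.70802021  84.11808302]
400 60 [[718.1429519  -69.13642087 576.29236435]]
450 160 [[ 706.78929144 -199.71605575  202.80873718]]
340 20 [[775.05894769   1.65500168 575.96263522]]
500 170 [[ 576.53670166 -177.86072097  573.00738392]]
300 300 [[463.29567528 106.20746909   2.54473611]]
```

View pics/crop_top.png

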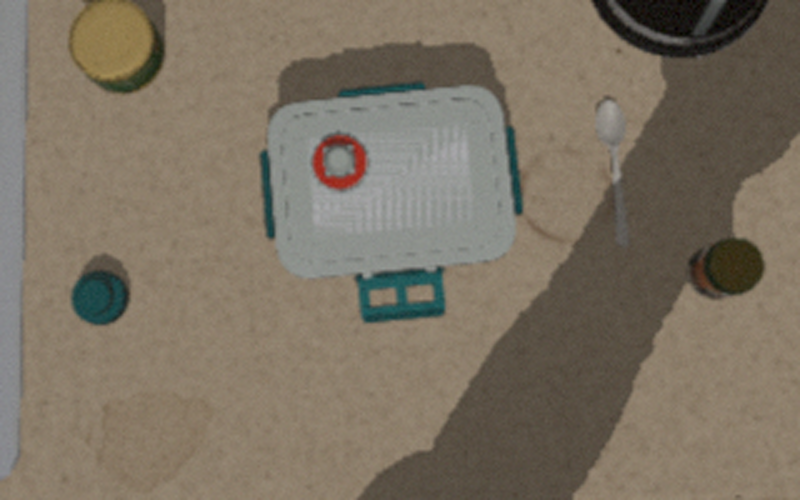

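View pics/crop_scene.png

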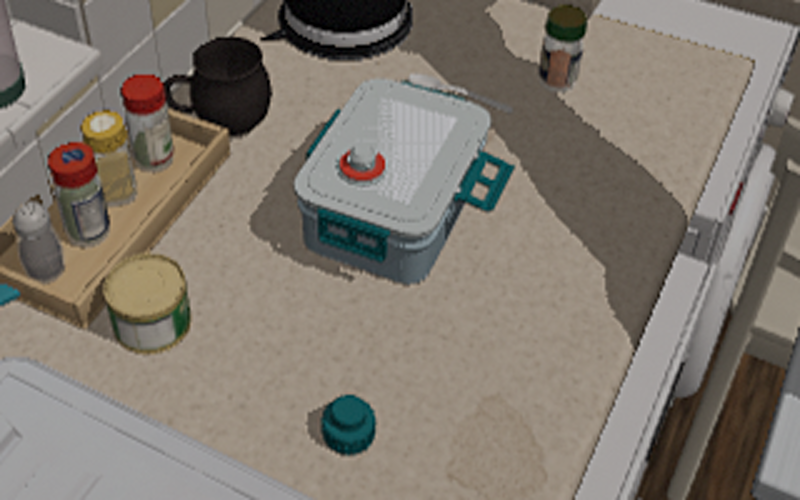

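```bash
python3 - <<'E'
from h import *
cv=lambda Q:np.ascontiguousarray(Q[:,:2],dtype=np.float32)
d=cams.get_image('top'); hsv=cv2.cvtColor(d['frame'],cv2.COLOR_RGB2HSV)
teal=(hsv[...,0]>80)&(hsv[...,0]<100)&(hsv[...,1]>90)
lid=(hsv[...,1]<60)&(hsv[...,2]>110); m=np.zeros((480,640),bool); m[205:300,280:395]=1
Q=pts(d,lid&m); Q=Q[(Q[:,2]>82)&(Q[:,2]<93)]
print(len(Q),cv2.minAreaRect(cv(Q)),Q.mean(0))
# front edge line, per column
K=d['intrinsics'];M=d['cam_to_world']
v,u=np.nonzero(lid&m)
def line(us,f):
    E=[]
    for c in us:
        vv=v[u==c]
        if len(vv): 
            q=np.array([(c-K[0,2])/K[0,0],(f(vv)+(.5 if f is np.max else -.5)-K[1,2])/K[1,1],1]); o=M[:3,3]; r=M[:3,:3]@q; E.append((o+r*(88-o[2])/r[2])[:2])
    E=np.array(E); p=np.polyfit(E[:,1],E[:,0],1); print(p,np.std(E[:,0]-np.polyval(p,E[:,1]))); return p
line(range(303,376),np.max); line(range(303,376),np.min)
k=pts(d,teal); k=k[(k[:,0]<488)&(k[:,0]>430)&(np.abs(k[:,1]-17)<45)&(k[:,2]>60)]
w=k[:,0]+k[:,1]*.07
for a in range(438,490,6):
    s=k[(w>=a)&(w<a+6)]
    if len(s): print(a,len(s),s.mean(0).round(1),s[:,1].min(),s[:,1].max())
E
```

```text
6046 ((554.156005859375, 23.522300720214844), (151.63226318359375, 197.18588256835938), 3.399775266647339) [553.30856086  20.66210317  87.00067895]
[1.18523354e-02 4.64859223e+02] 9.278720454031943
[-5.58518042e-02  6.30168773e+02] 0.9864679909906211
438 1 [444.   -2.2  81.1] -2.2332661486209133 -2.2332661486209133
444 93 [445.9  15.7  80.1] -16.73897592543762 48.87997021553558
450 86 [451.5  16.3  79.5] -16.937750639747563 48.882050284491896
456 29 [457.6  18.1  80.3] -15.129463353426837 50.48643287084665
462 27 [463.7  17.5  82. ] -15.361658012334358 50.3221821509661
468 75 [470.5  16.4  83.1] -15.50871167482459 50.20268798699908
474 92 [475.6  18.5  84.4] -15.776187094355782 51.80038310000559
480 11 [479.7  13.6  84.6] -13.81614059824137 37.45341724116224
```

Request:
{"method": "step_arm", "body": {"linear": [[0,0,0],[0,0,0]], "yaw": [0.12,0.24], "gripper": [-1,-1]}}

```text
clock: 1.47
eef_pos: [247.5, -601.1, 227.7]
tool_rot: [-3.141, -0.0, -1.426]
force: [-0.1, -1.5, -0.4]
width: 63.8
```

Request:
{"method": "step_arm", "body": {"linear": [[-280,-140,0],[-280,-140,0],[-280,-140,0],[-280,-140,0],[-280,-140,0],[-280,-140,0],[-280,-140,0],[-280,-140,0]], "yaw": [0.094,0.094,0.094,0.094,0.094,0.094,0.094,0.094], "gripper": [-1,-1,-1,-1,-1,-1,-1,-1]}}

```text
clock: 2.13
eef_pos: [345.2, -298.0, 227.7]
tool_rot: [-3.141, 0.003, -1.509]
force: [-0.2, 0.9, -0.2]
width: -0.2
```

```bash
cat >> h.py <<'E'
def to(x,y,z,p=None,yaw=None):
    "tool-frame shift from pose p/yaw (default measured)"
    s=ctrl.read_state(); p=np.array(s['eef_pos'] if p is None else p); R=__import__('scipy.spatial.transform',fromlist=['x']).Rotation.from_euler('xyz',s['tool_rot'] if yaw is None else [np.pi,0,yaw])
    print('at',np.round(s['eef_pos'],1),np.round(s['tool_rot'],3),'f',np.round(s['force'],1),'w',round(s['width'],1),'t',s['clock'])
    print('shift',R.inv().apply(np.array([x,y,z])-p).round(1))
E
python3 -c "
from h import *
to(449,16,150)"
```

```text
at [ 345.2 -298.   227.7] [-3.141e+00  3.000e-03 -1.509e+00] f [-0.2  0.9 -0.2] w -0.2 t 2.1333
shift [-306.8 -122.9   78.6]
```

Request:
{"method": "step_arm", "body": {"linear": [[-307,-123,0],[-307,-123,0],[-307,-123,0],[-307,-123,0],[-307,-123,0],[-307,-123,0],[-307,-123,0],[-307,-123,0]], "yaw": [0,0,0,0,0,0,0,0], "gripper": [-1,-1,-1,-1,-1,-1,-1,-1]}}

```text
clock: 2.8
eef_pos: [450.0, 12.8, 228.0]
tool_rot: [-3.14, 0.0, -1.513]
force: [0.8, 0.2, 0.0]
width: -0.0
```

Request:
{"method": "step_arm", "body": {"linear": [[0,0,25],[0,0,50],[0,0,75],[0,0,85],[0,0,85],[0,0,85]], "yaw": [0,0,0,0,0,0], "gripper": [-1,-1,-1,-1,-1,-1]}}

```text
clock: 3.3
eef_pos: [449.3, 10.3, 142.5]
tool_rot: [3.141, -0.0, -1.514]
force: [-0.8, -0.0, 0.6]
width: -0.2
```

```bash
python3 -c "
from h import *
to(449,16,120)
d=shot('scene','s2.png');f=d['frame']; cv2.imwrite('pics/s2c.png',cv2.resize(f[130:380,240:480,::-1],None,fx=2.4,fy=2.4,interpolation=cv2.INTER_CUBIC))
"
```

```text
at [449.3  10.3 142.5] [ 3.141 -0.    -1.514] f [-0.8 -0.   0.6] w -0.2 t 3.3
shift [-5.7  0.  22.5]
```

View pics/s2c.png

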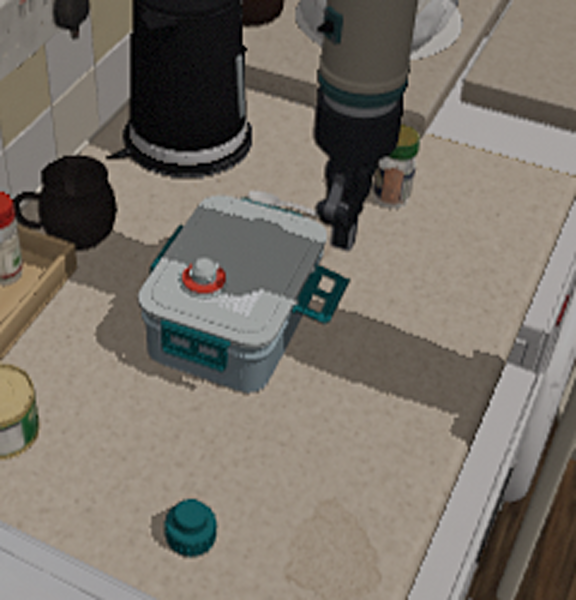

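Request:
{"method": "step_arm", "body": {"linear": [[-3,0,14],[-6,0,24],[-6,0,29],[-6,0,34],[-6,0,39],[-6,0,44],[-6,0,49],[-6,0,49]], "yaw": [0,0,0,0,0,0,0,0], "gripper": [-1,-1,-1,-1,-1,-1,-1,-1]}}

```text
clock: 4.02
eef_pos: [448.7, 16.2, 93.0]
tool_rot: [3.141, -0.0, -1.514]
force: [0.6, 1.0, 0.3]
width: 0.1
```

```bash
python3 -c "
from h import *
to(449,16,75)
d=shot('scene','s3.png');f=d['frame']; cv2.imwrite('pics/s3c.png',cv2.resize(f[130:380,240:480,::-1],None,fx=2.4,fy=2.4,interpolation=cv2.INTER_CUBIC))
"
```

```text
at [448.7  16.2  93. ] [ 3.141 -0.    -1.514] f [0.6 1.  0.3] w 0.1 t 4.0167
shift [ 0.2 -0.3 18. ]
```

View pics/s3c.png

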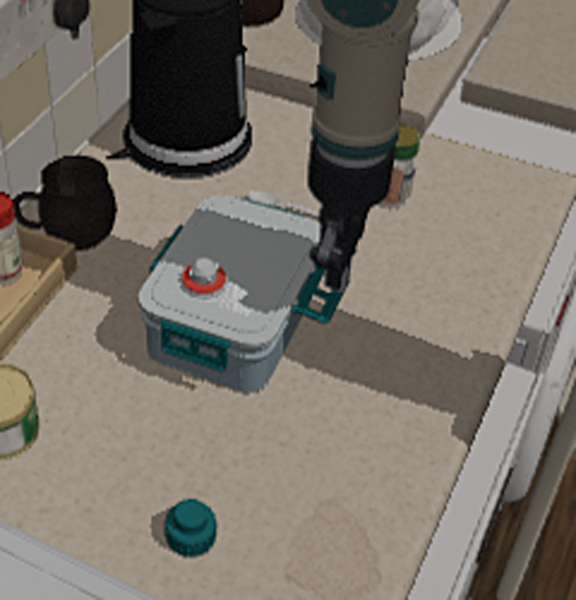

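Request:
{"method": "step_arm", "body": {"linear": [[0,0,5],[0,0,10],[0,0,15],[0,0,20],[0,0,25],[0,0,25]], "yaw": [0,0,0,0,0,0], "gripper": [-1,-1,-1,-1,-1,-1]}}

```text
clock: 4.57
eef_pos: [448.4, 16.3, 67.6]
tool_rot: [3.14, -0.0, -1.514]
force: [-0.2, -0.6, 0.1]
width: -0.0
```

```bash
python3 -c "
from h import *
to(449,16,75)
d=shot('scene','s4.png');f=d['frame']; cv2.imwrite('pics/s4c.png',cv2.resize(f[180:330,290:430,::-1],None,fx=4,fy=4,interpolation=cv2.INTER_CUBIC))
"
```

```text
at [448.4  16.3  67.6] [ 3.14  -0.    -1.514] f [-0.2 -0.6  0.1] w -0.0 t 4.5667
shift [ 0.3 -0.5 -7.4]
```

View pics/s4c.png

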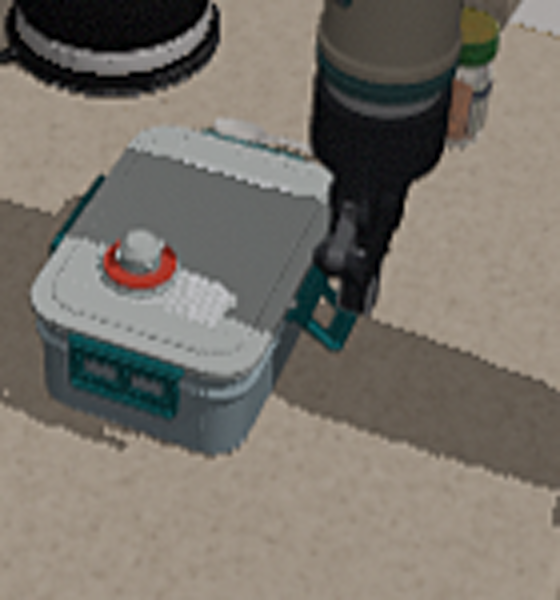

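Request:
{"method": "step_arm", "body": {"linear": [[0,-2,3],[0,-4,5],[0,-6,5],[0,-8,5],[0,-10,5],[0,-12,5],[0,-12,5]], "yaw": [0,0,0,0,0,0,0], "gripper": [-1,-1,-1,-1,-1,-1,-1]}}

```text
clock: 5.2
eef_pos: [461.0, 17.0, 63.5]
tool_rot: [3.141, -0.0, -1.514]
force: [-2.6, -0.9, -0.8]
width: 0.3
```

Request:
{"method": "step_arm", "body": {"linear": [[0,-1,0],[0,-2,0],[0,-3,0],[0,-3,0]], "yaw": [0,0,0,0], "gripper": [-1,-1,-1,-1]}}

```text
clock: 5.53
eef_pos: [463.5, 17.1, 63.4]
tool_rot: [3.14, -0.0, -1.514]
force: [-3.6, -0.4, -3.4]
width: 0.2
```

Request:
{"method": "step_arm", "body": {"linear": [[0,-1,0],[0,-2,0],[0,-2,0]], "yaw": [0,0,0], "gripper": [-1,-1,-1]}}

```text
clock: 5.78
eef_pos: [463.7, 17.2, 63.4]
tool_rot: [3.137, -0.0, -1.514]
force: [-6.1, -1.0, -0.7]
width: 0.3
```

Request:
{"method": "step_arm", "body": {"linear": [[0,-1,0],[0,-2,0],[0,-2,0]], "yaw": [0,0,0], "gripper": [-1,-1,-1]}}

```text
clock: 6.03
eef_pos: [463.7, 17.2, 63.3]
tool_rot: [3.133, -0.0, -1.514]
force: [-10.0, -1.0, 2.9]
width: -0.0
```

```bash
python3 -c "
from h import *
to(449,16,75)
d=shot('scene','s5.png');f=d['frame']; cv2.imwrite('pics/s5c.png',cv2.resize(f[180:330,290:430,::-1],None,fx=4,fy=4,interpolation=cv2.INTER_CUBIC))
"
```

```text
at [463.7  17.2  63.3] [ 3.133 -0.    -1.514] f [-10.   -1.    2.9] w -0.0 t 6.0333
shift [  0.3  14.8 -11.5]
```

View pics/s5c.png

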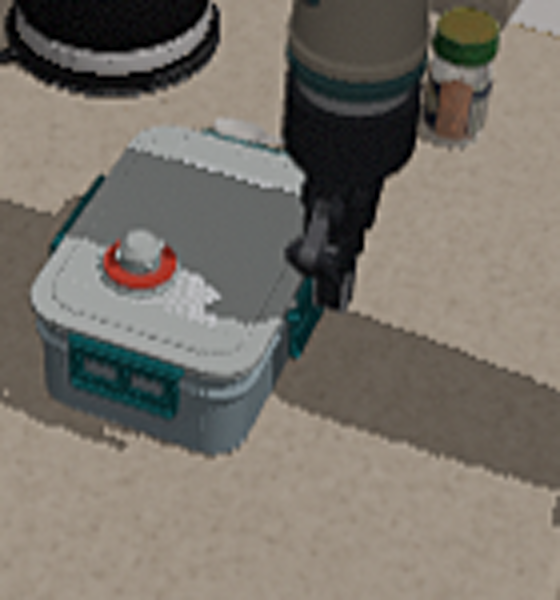

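Request:
{"method": "step_arm", "body": {"linear": [[0,10,0],[0,25,0],[0,40,0],[0,40,-30],[0,40,-70],[0,40,-100],[0,40,-100]], "yaw": [0,0,0,0,0,0,0], "gripper": [-1,-1,-1,-1,-1,-1,-1]}}

```text
clock: 6.67
eef_pos: [434.2, 15.6, 169.2]
tool_rot: [-3.126, 0.001, -1.514]
force: [0.2, -0.0, -0.3]
width: -0.1
```

Request:
{"method": "step_arm", "body": {"linear": [[-130,-20,0],[-130,-20,0],[-130,-20,0],[-130,-20,0],[-130,-20,0]], "yaw": [0,0,0,0,0], "gripper": [0.4,0.4,0.4,0.4,0.4]}}

```text
clock: 7.08
eef_pos: [442.7, 150.9, 164.2]
tool_rot: [-3.136, 0.003, -1.507]
force: [0.0, -0.8, 0.1]
width: 59.5
```

```bash
python3 - <<'E'
from h import *
cv=lambda Q:np.ascontiguousarray(Q[:,:2],dtype=np.float32)
to(471.5,282,100)
for t in ['scene','top']:
    d=shot(t,t+'6.png'); hsv=cv2.cvtColor(d['frame'],cv2.COLOR_RGB2HSV)
    teal=(hsv[...,0]>80)&(hsv[...,0]<100)&(hsv[...,1]>90)
    Q=pts(d,teal); k=Q[(Q[:,0]<490)&(Q[:,0]>430)&(np.abs(Q[:,1]-17)<45)&(Q[:,2]>30)]
    if len(k): print(t,len(k),np.percentile(k,[2,50,98],axis=0).round(1))
    f=d['frame']; cv2.imwrite('pics/%s6c.png'%t,cv2.resize(f[180:380,200:430,::-1],None,fx=3,fy=3,interpolation=cv2.INTER_CUBIC))
E
```

```text
at [442.7 150.9 164.2] [-3.136e+00  3.000e-03 -1.507e+00] f [ 0.  -0.8  0.1] w 59.5 t 7.0833
shift [-128.8  -36.7   64.8]
scene 79 [[472.2  -7.9  47.2]
 [474.8  38.2  57.3]
 [477.9  55.   83.6]]
top 102 [[472.7 -13.9  48.8]
 [476.2  19.1  80.2]
 [480.5  49.9  86.6]]
```

View pics/scene6c.png

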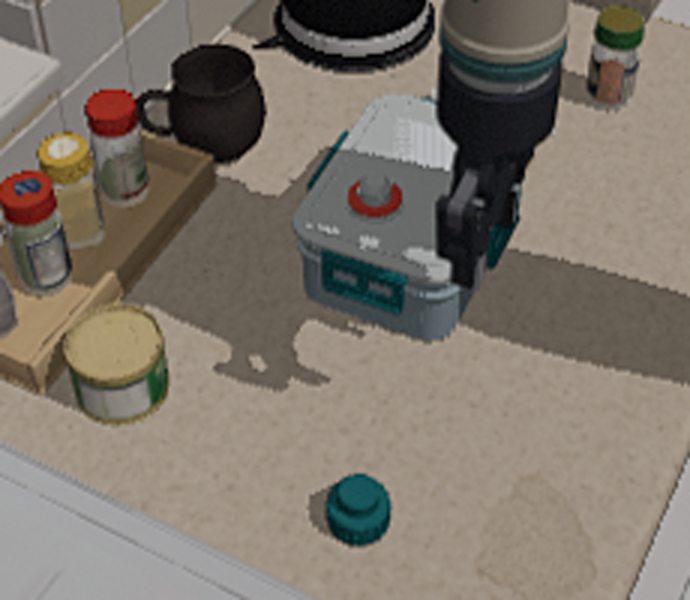

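View pics/top6c.png

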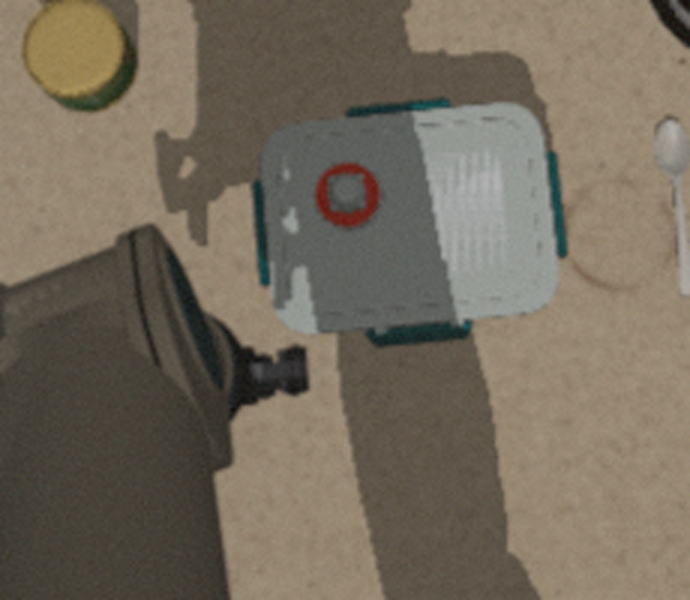

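Request:
{"method": "step_arm", "body": {"linear": [[-131,-38,0],[-131,-38,20],[-131,-38,40],[-131,-38,64],[-131,-38,64],[-131,-38,64],[-131,-38,64]], "yaw": [0,0,0,0,0,0,0], "gripper": [0.4,0.4,0.4,0.4,0.4,0.4,0.4]}}

```text
clock: 7.77
eef_pos: [472.1, 276.5, 99.9]
tool_rot: [-3.141, -0.001, -1.517]
force: [0.4, -0.1, -0.1]
width: 60.1
```

```bash
python3 - <<'E'
from h import *
to(472,282.3,51)
for t in ['scene','top']:
    d=shot(t,t+'7.png'); 
    f=d['frame']; cv2.imwrite('pics/%s7c.png'%t,cv2.resize(f[250:400,200:430,::-1],None,fx=3,fy=3,interpolation=cv2.INTER_CUBIC))
E
```

```text
at [472.1 276.5  99.9] [-3.141e+00 -1.000e-03 -1.517e+00] f [ 0.4 -0.1 -0.1] w 60.1 t 7.7667
shift [-5.9 -0.2 48.9]
```

View pics/scene7c.png

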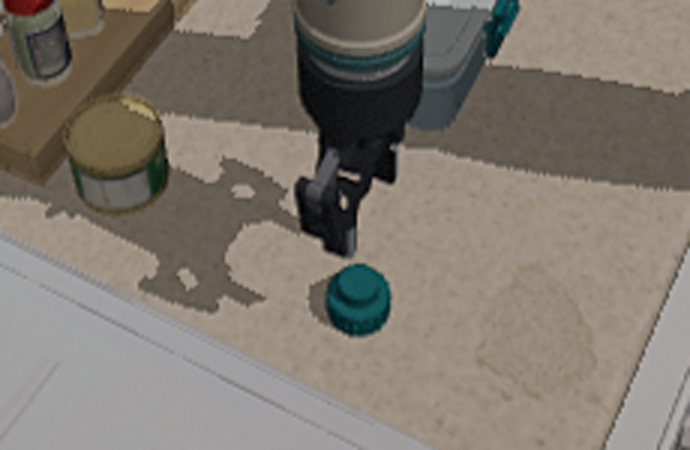

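Request:
{"method": "step_arm", "body": {"linear": [[-6,0,10],[-6,0,25],[-6,0,40],[-6,0,40]], "yaw": [0,0,0,0], "gripper": [0.4,0.4,0.4,0.4]}}

```text
clock: 8.2
eef_pos: [469.8, 284.1, 58.2]
tool_rot: [3.139, -0.001, -1.515]
force: [-0.6, 0.1, -0.1]
width: 59.9
```

```bash
python3 - <<'E'
from h import *
to(472,282.3,51)
for t in ['scene','top']:
    d=shot(t,t+'8.png'); 
    f=d['frame']; cv2.imwrite('pics/%s8c.png'%t,cv2.resize(f[270:370,200:340,::-1],None,fx=5,fy=5,interpolation=cv2.INTER_CUBIC))
E
```

```text
at [469.8 284.1  58.2] [ 3.139e+00 -1.000e-03 -1.515e+00] f [-0.6  0.1 -0.1] w 59.9 t 8.2
shift [ 1.9 -2.1  7.2]
```

View pics/scene8c.png

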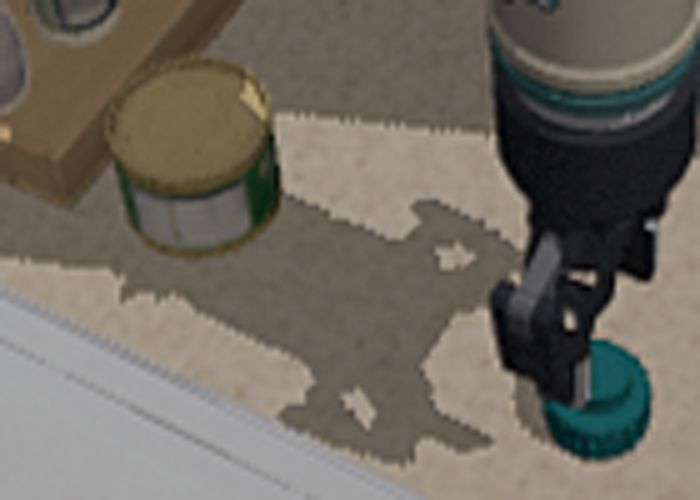

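```bash
python3 - <<'E'
from h import *
d=cams.get_image('scene');M=np.linalg.inv(d['cam_to_world']);K=d['intrinsics']
R=lambda p:((lambda c:(K@c/c[2])[:2])((M@np.append(p,1))[:3]))
for p in [(472,282,38),(472,282,24),(472,305,24),(470,314,36),(470,314,41),(481,314,41),(459,314,41),(470,284,38)]: print(p,((R(np.array(p))-[200,270])*5).round())
P=pts(d,np.ones((480,640),bool)); k=P[(np.abs(P[:,0]-471)<60)&(np.abs(P[:,1]-284)<70)&(P[:,2]>44)&(P[:,2]<62)]
print(np.percentile(k,[2,50,98],axis=0))
to(472,282.3,51)
E
```

```text
(472, 282, 38) [597. 365.]
(472, 282, 24) [597. 384.]
(472, 305, 24) [571. 425.]
(470, 314, 36) [565. 428.]
(470, 314, 41) [565. 422.]
(481, 314, 41) [542. 411.]
(459, 314, 41) [588. 433.]
(470, 284, 38) [599. 371.]Traceback (most recent call last):
  File "<stdin>", line 6, in <module>
    return _quantile_unchecked(
        a, q, axis, out, overwrite_input, method, keepdims, weights)
    return _ureduce(a,
                    func=_quantile_ureduce_func,
    ...<5 lines>...
                    overwrite_input=overwrite_input,
                    method=method)
    r = func(a, **kwargs)
    result = _quantile(arr,
                       quantiles=q,
    ...<2 lines>...
                       out=out,
                       weights=wgt)
    slices_having_nans = np.isnan(arr[-1, ...])
                                  ~~~^^^^^^^^^
IndexError: index -1 is out of bounds for axis 0 with size 0
```

View pics/top8c.png

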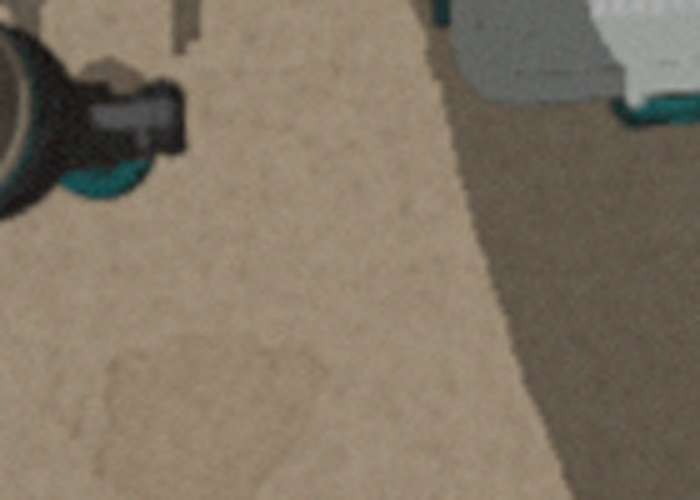

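Request:
{"method": "step_arm", "body": {"linear": [[1,-1,3],[2,-2,6.5],[2,-2,6.5],[2,-2,6.5]], "yaw": [0,0,0,0], "gripper": [0.4,0.4,0.4,0.4]}}

```text
clock: 8.68
eef_pos: [473.1, 282.9, 53.2]
tool_rot: [-3.141, -0.0, -1.514]
force: [0.6, -0.1, -0.2]
width: 59.8
```

Request:
{"method": "step_arm", "body": {"linear": [[0,0,0],[0,0,0],[0,0,0],[0,0,0],[0,0,0],[0,0,0],[0,0,0],[0,0,0]], "yaw": [0,0,0,0,0,0,0,0], "gripper": [-1,-1,-1,-1,-1,-1,-1,-1]}}

```text
clock: 9.35
eef_pos: [472.9, 283.1, 53.1]
tool_rot: [3.142, -0.0, -1.514]
force: [-0.8, 0.3, -0.1]
width: -0.1
```

```bash
python3 - <<'E'
from h import *
to(472,282.3,51)
for t in ['scene']:
    d=shot(t,t+'9.png'); 
    f=d['frame']; cv2.imwrite('pics/%s9c.png'%t,cv2.resize(f[270:370,250:390,::-1],None,fx=5,fy=5,interpolation=cv2.INTER_CUBIC))
E
```

```text
at [472.9 283.1  53.1] [ 3.142 -0.    -1.514] f [-0.8  0.3 -0.1] w -0.1 t 9.35
shift [0.8 1.  2.1]
```

View pics/scene9c.png

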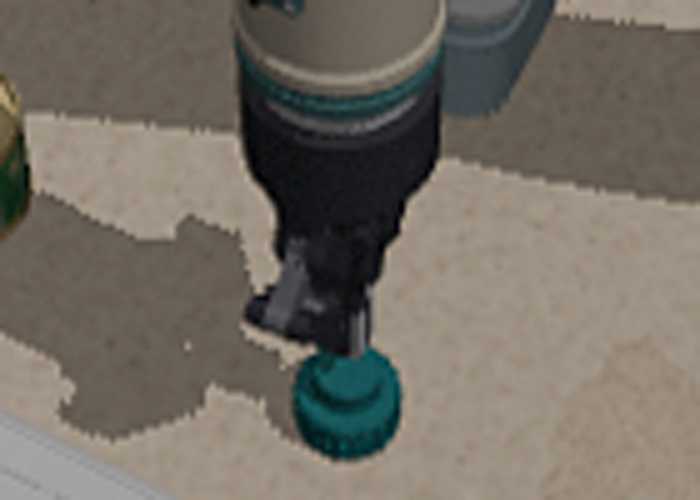

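```bash
python3 - <<'E'
from h import *
d=cams.get_image('scene')
for v in range(324,356,2):
    m=np.zeros((480,640),bool); m[v,318:323]=1
    print(v,pts(d,m).mean(0).round(1),d['frame'][v,320])
np.set_printoptions(suppress=True)
m=np.zeros((480,640),bool); m[225:330,285:345]=1
lum=d['frame'].max(2)<110
P=pts(d,m&lum); P=P[(np.abs(P[:,0]-473)<70)&(np.abs(P[:,1]-283)<70)]
for z in range(20,140,6):
    q=P[(P[:,2]>z)&(P[:,2]<=z+6)]
    if len(q)>3: print(z,len(q),np.percentile(q,[5,95],axis=0).round())
E
```

```text
324 [459.9 301.3 137. ] [16 13 18]
326 [461.2 298.9 126.6] [15 15 17]
328 [461.8 297.9 118.4] [19 19 21]
330 [462.9 295.7 108.2] [18 20 21]
332 [463.5 294.7  99.8] [30 29 30]
334 [463.3 295.1  93.5] [62 62 63]
336 [464.  293.9  84.6] [59 58 60]
338 [465.6 291.1  72.7] [58 58 59]
340 [465.2 291.8  66.9] [67 62 62]
342 [472.  279.3  38.2] [28 86 91]
344 [469.5 283.9  38.6] [18 85 89]
346 [467.5 287.7  37.7] [24 86 91]
348 [465.3 291.9  37.6] [22 88 92]
350 [463.9 294.5  34.7] [10 47 50]
352 [464.3 293.8  25.7] [12 63 66]
354 [462.3 297.7  25.1] [25 88 93]
98 7 [[462. 262.  99.]
 [464. 286. 103.]]
104 20 [[462. 259. 106.]
 [480. 298. 110.]]
110 19 [[462. 251. 110.]
 [478. 303. 114.]]
116 9 [[460. 298. 118.]
 [478. 299. 121.]]
122 21 [[456. 271. 123.]
 [466. 300. 127.]]
128 16 [[457. 267. 128.]
 [462. 299. 133.]]
134 19 [[456. 269. 135.]
 [462. 305. 140.]]
```

Request:
{"method": "step_arm", "body": {"linear": [[0,0,-20],[0,0,-40],[0,0,-40],[0,0,-40]], "yaw": [0,0,0,0], "gripper": [-1,-1,-1,-1]}}

```text
clock: 9.78
eef_pos: [473.6, 283.5, 94.0]
tool_rot: [-3.14, 0.001, -1.514]
force: [0.1, 0.0, -0.7]
width: -0.0
```

```bash
python3 - <<'E'
from h import *
to(472,282.3,51)
d=shot('scene','s10.png'); 
f=d['frame']; cv2.imwrite('pics/s10c.png',cv2.resize(f[280:370,270:370,::-1],None,fx=6,fy=6,interpolation=cv2.INTER_NEAREST))
for v in range(300,344,2):
    m=np.zeros((480,640),bool); m[v,319:324]=1
    q=pts(d,m); print(v,q.mean(0).round(1),f[v,321]) if len(q) else print(v,'none',f[v,321])
E
```

```text
at [473.6 283.5  94. ] [-3.140e+00  1.000e-03 -1.514e+00] f [ 0.1  0.  -0.7] w -0.0 t 9.7833
shift [ 1.2  1.8 43. ]
300 [456.2 303.7 214.8] [20 19 23]
302 [458.  300.5 204.5] [35 36 40]
304 [457.3 301.8 200.5] [20 22 23]
306 [457.5 301.5 194.2] [18 19 20]
308 [458.5 299.5 185.4] [13 14 16]
310 [458.9 298.7 178.3] [12 14 13]
312 [459.3 298.2 171.4] [12 13 17]
314 [460.4 296.1 162. ] [16 15 17]
316 [462.7 291.6 149.1] [22 23 26]
318 [462.6 292.  143.2] [24 26 30]
320 [463.1 291.1 135.4] [73 72 73]
322 [465.3 287.  122.6] [92 93 94]
324 [465.2 287.2 116.3] [92 92 94]
326 [464.5 288.5 111.6] [90 91 92]
328 [478.2 262.5  63.4] [87 88 89]
330 [483.6 252.5  40. ] [149 137 125]
332 [494.1 233.1   0.9] [155 143 130]
334 [ 4.919e+02  2.372e+02 -1.000e-01] [153 141 127]
336 [ 4.895e+02  2.418e+02 -3.000e-01] [163 148 133]
338 [479.7 260.   22.5] [27 77 79]
340 [472.3 274.1  38.6] [19 83 88]
342 [470.  278.5  38.5] [24 85 90]
```

View pics/s10c.png

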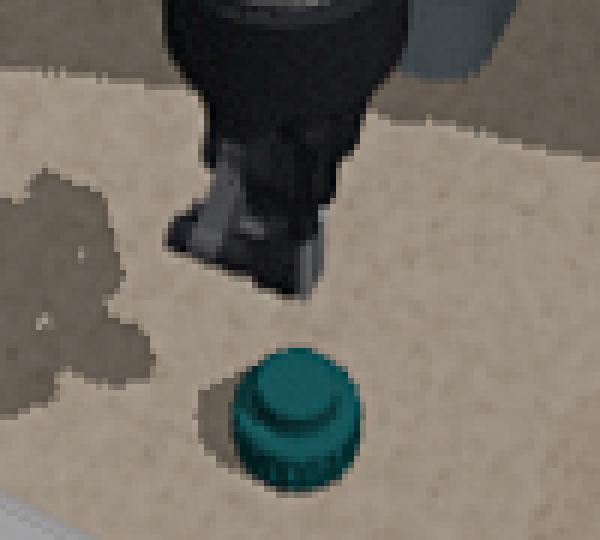

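```bash
python3 - <<'E'
from h import *
d=shot('top','t10.png'); f=d['frame']
cv2.imwrite('pics/t10c.png',cv2.resize(f[260:340,170:270,::-1],None,fx=7,fy=7,interpolation=cv2.INTER_NEAREST))
print(d['cam_to_world'][:3,3], cams.get_image('scene')['cam_to_world'][:3,3])
for v in (292,296,300):
  for u in range(212,244,2):
    m=np.zeros((480,640),bool); m[v,u]=1
    q=pts(d,m); print(v,u,q.round(0).tolist(),f[v,u])
E
```

```text
[ 401.92307741    7.21208168 1177.02227866] [218.23103468 751.51395276 844.86644698]
292 212 [[471.0, 246.0, 222.0]] [30 25 26]
292 214 [[472.0, 246.0, 208.0]] [45 42 42]
292 216 [[472.0, 243.0, 204.0]] [45 44 39]
292 218 [[472.0, 240.0, 203.0]] [61 57 59]
292 220 [[472.0, 237.0, 199.0]] [64 61 63]
292 222 [[472.0, 234.0, 195.0]] [67 67 66]
292 224 [[472.0, 232.0, 191.0]] [62 60 58]
292 226 [[472.0, 228.0, 190.0]] [70 71 68]
292 228 [[472.0, 224.0, 189.0]] [70 70 69]
292 230 [[473.0, 222.0, 183.0]] [60 52 48]
292 232 [[486.0, 257.0, 0.0]] [137 123 104]
292 234 [[486.0, 253.0, -1.0]] [157 143 119]
292 236 [[485.0, 248.0, -1.0]] [156 140 120]
292 238 [[485.0, 244.0, -1.0]] [146 133 110]
292 240 [[485.0, 239.0, -1.0]] [143 129 108]
292 242 [[485.0, 235.0, -1.0]] [148 132 110]
296 212 [[464.0, 248.0, 214.0]] [33 32 29]
296 214 [[464.0, 246.0, 209.0]] [32 30 29]
296 216 [[468.0, 256.0, 153.0]] [35 36 30]
296 218 [[467.0, 248.0, 170.0]] [40 38 36]
296 220 [[466.0, 240.0, 185.0]] [56 60 58]
296 222 [[466.0, 237.0, 182.0]] [54 57 54]
296 224 [[465.0, 232.0, 188.0]] [35 30 29]
296 226 [[465.0
[... 368 characters left out ...]
149 135 114]
300 212 [[464.0, 277.0, 98.0]] [56 60 58]
300 214 [[467.0, 288.0, 36.0]] [20 62 61]
300 216 [[467.0, 284.0, 36.0]] [34 56 57]
300 218 [[467.0, 280.0, 34.0]] [32 68 66]
300 220 [[467.0, 275.0, 39.0]] [23 70 71]
300 222 [[466.0, 270.0, 41.0]] [20 74 75]
300 224 [[467.0, 270.0, 23.0]] [32 50 49]
300 226 [[467.0, 264.0, 28.0]] [17 72 73]
300 228 [[467.0, 261.0, 21.0]] [25 66 68]
300 230 [[468.0, 259.0, 10.0]] [29 39 38]
300 232 [[468.0, 256.0, 4.0]] [142 131 111]
300 234 [[468.0, 253.0, -3.0]] [149 135 115]
300 236 [[468.0, 248.0, -1.0]] [148 133 111]
300 238 [[468.0, 244.0, -2.0]] [155 138 119]
300 240 [[467.0, 239.0, 2.0]] [155 139 119]
300 242 [[467.0, 235.0, -4.0]] [155 140 118]
```

View pics/t10c.png

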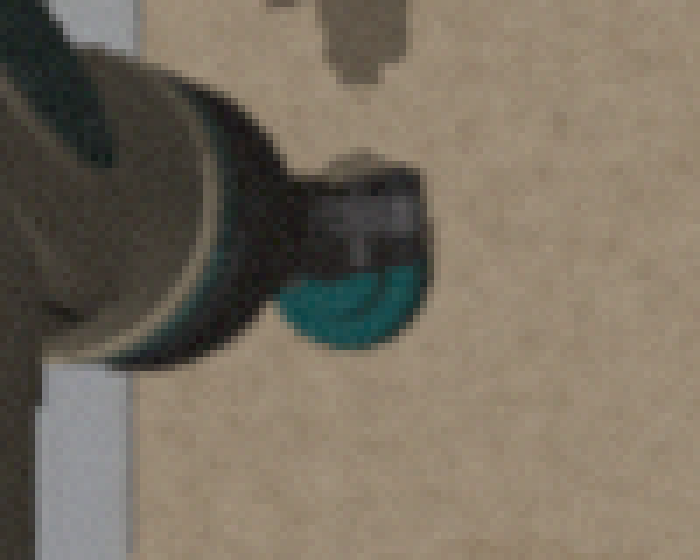

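Request:
{"method": "step_arm", "body": {"linear": [[0,0,0],[0,0,0],[0,0,15],[0,0,30],[0,0,44],[0,0,44]], "yaw": [0,0,0,0,0,0], "gripper": [0.4,0.4,0.4,0.4,0.4,0.4]}}

```text
clock: 10.43
eef_pos: [471.2, 282.0, 46.5]
tool_rot: [3.137, -0.003, -1.514]
force: [-0.4, -0.4, -0.8]
width: 59.9
```

```bash
python3 - <<'E'
from h import *
to(472,282.3,51)
d=shot('scene','s11.png'); f=d['frame']
cv2.imwrite('pics/s11c.png',cv2.resize(f[290:370,270:370,::-1],None,fx=7,fy=7,interpolation=cv2.INTER_NEAREST))
hsv=cv2.cvtColor(f,cv2.COLOR_RGB2HSV)
teal=(hsv[...,0]>80)&(hsv[...,0]<100)&(hsv[...,1]>90)
k=pts(d,teal); k=k[(k[:,0]<490)&(k[:,0]>430)&(np.abs(k[:,1]-17)<45)&(k[:,2]>30)]
k[:,0]+=0.057*(k[:,1]-17.8)
for z in range(44,90,6):
    q=k[(k[:,2]>z)&(k[:,2]<=z+6)]
    if len(q): print('clip z',z,len(q),'x',q[:,0].mean().round(1))
for u in (308,312,316):
  for v in range(326,346,2):
    m=np.zeros((480,640),bool); m[v,u]=1
    print(u,v,pts(d,m).round(0).tolist(),f[v,u])
E
```

```text
at [471.2 282.   46.5] [ 3.137e+00 -3.000e-03 -1.514e+00] f [-0.4 -0.4 -0.8] w 59.9 t 10.4333
shift [-0.2 -0.8 -4.5]
clip z 44 15 x 474.9
clip z 50 22 x 475.6
clip z 56 26 x 477.1
clip z 62 11 x 477.0
clip z 68 9 x 476.3
clip z 74 19 x 476.3
clip z 80 48 x 478.6
clip z 86 4 x 479.8
308 326 [[470.0, 331.0, 160.0]] [90 90 94]
308 328 [[467.0, 334.0, 160.0]] [91 91 95]
308 330 [[465.0, 338.0, 160.0]] [79 80 84]
308 332 [[463.0, 342.0, 160.0]] [38 38 41]
308 334 [[461.0, 346.0, 159.0]] [38 40 44]
308 336 [[460.0, 348.0, 157.0]] [32 33 37]
308 338 [[459.0, 350.0, 155.0]] [19 20 20]
308 340 [[460.0, 349.0, 146.0]] [12 14 16]
308 342 [[460.0, 348.0, 138.0]] [15 11 19]
308 344 [[462.0, 346.0, 127.0]] [16 16 20]
312 326 [[464.0, 325.0, 157.0]] [47 44 41]
312 328 [[474.0, 307.0, 122.0]] [12 15 16]
312 330 [[472.0, 312.0, 123.0]] [32 31 37]
312 332 [[470.0, 316.0, 122.0]] [20 22 26]
312 334 [[459.0, 335.0, 148.0]] [69 71 75]
312 336 [[458.0, 337.0, 145.0]] [45 44 45]
312 338 [[457.0, 338.0, 140.0]] [17 20 23]
312 340 [[458.0, 338.0, 133.0]] [23 24 28]
312 342 [[457.0, 339.0, 128.0]] [22 24 25]
312 344 [[458.0, 338.0, 120.0]] [29 30 31]
316 326 [[461.0, 316.0, 148.0]] [18 19 20]
316 328 [[509.0, 229.0, 0.0]] [167 153 137]
316 330 [[465.0, 308.0, 122.0]] [17 16 20]
316 332 [[462.0, 313.0, 124.0]] [30 31 34]
316 334 [[460.0, 317.0, 124.0]] [22 24 28]
316 336 [[459.0, 319.0, 120.0]] [18 22 24]
316 338 [[459.0, 320.0, 115.0]] [24 22 26]
316 340 [[459.0, 320.0, 108.0]] [29 27 31]
316 342 [[458.0, 321.0, 104.0]] [25 24 26]
316 344 [[459.0, 320.0, 95.0]] [42 42 44]
```

View pics/s11c.png

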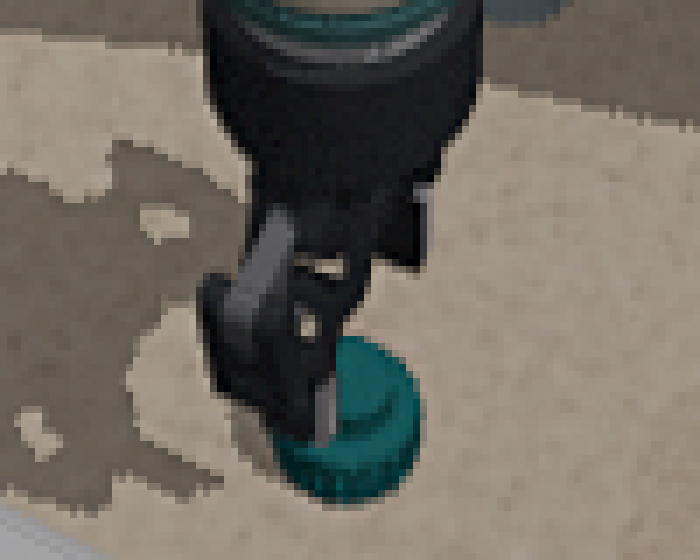

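Request:
{"method": "step_arm", "body": {"linear": [[0,0,4],[0,0,8],[0,0,12],[0,0,12]], "yaw": [0,0,0,0], "gripper": [0.4,0.4,0.4,0.4]}}

```text
clock: 10.82
eef_pos: [472.7, 283.0, 36.8]
tool_rot: [3.141, -0.0, -1.514]
force: [0.3, 1.1, -0.7]
width: 59.9
```

```bash
python3 - <<'E'
from h import *
to(472,282.3,51)
d=shot('scene','s12.png'); f=d['frame']
cv2.imwrite('pics/s12c.png',cv2.resize(f[290:370,270:370,::-1],None,fx=7,fy=7,interpolation=cv2.INTER_NEAREST))
for u in (315,317,318):
  for v in range(346,364,2):
    m=np.zeros((480,640),bool); m[v,u]=1
    print(u,v,pts(d,m).round(0).tolist(),f[v,u])
E
```

```text
at [472.7 283.   36.8] [ 3.141 -0.    -1.514] f [ 0.3  1.1 -0.7] w 59.9 t 10.8167
shift [  0.7   0.8 -14.2]
315 346 [[460.0, 322.0, 89.0]] [20 20 22]
315 348 [[462.0, 319.0, 77.0]] [73 72 74]
315 350 [[462.0, 320.0, 71.0]] [78 76 78]
315 352 [[462.0, 319.0, 62.0]] [75 75 76]
315 354 [[462.0, 320.0, 56.0]] [80 75 76]
315 356 [[462.0, 320.0, 49.0]] [37 53 55]
315 358 [[469.0, 307.0, 18.0]] [11 56 58]
315 360 [[470.0, 306.0, 8.0]] [ 0 38 43]
315 362 [[470.0, 306.0, -0.0]] [176 161 145]
317 346 [[473.0, 290.0, 37.0]] [31 71 73]
317 348 [[471.0, 295.0, 37.0]] [43 67 69]
317 350 [[470.0, 297.0, 34.0]] [41 47 47]
317 352 [[470.0, 297.0, 26.0]] [42 58 59]
317 354 [[468.0, 301.0, 26.0]] [49 95 97]
317 356 [[467.0, 303.0, 21.0]] [10 63 67]
317 358 [[466.0, 305.0, 17.0]] [ 9 41 41]
317 360 [[466.0, 305.0, 10.0]] [ 0 35 37]
317 362 [[467.0, 303.0, -2.0]] [123 112 100]
318 346 [[472.0, 289.0, 36.0]] [20 88 91]
318 348 [[469.0, 293.0, 37.0]] [19 85 90]
318 350 [[467.0, 298.0, 37.0]] [ 0 38 39]
318 352 [[468.0, 297.0, 27.0]] [ 7 57 61]
318 354 [[466.0, 299.0, 24.0]] [21 89 93]
318 356 [[464.0, 304.0, 25.0]] [20 76 79]
318 358 [[463.0, 305.0, 19.0]] [13 66 67]
318 360 [[464.0, 304.0, 9.0]] [ 9 51 55]
318 362 [[464.0, 304.0, 1.0]] [133 128 116]
```

View pics/s12c.png

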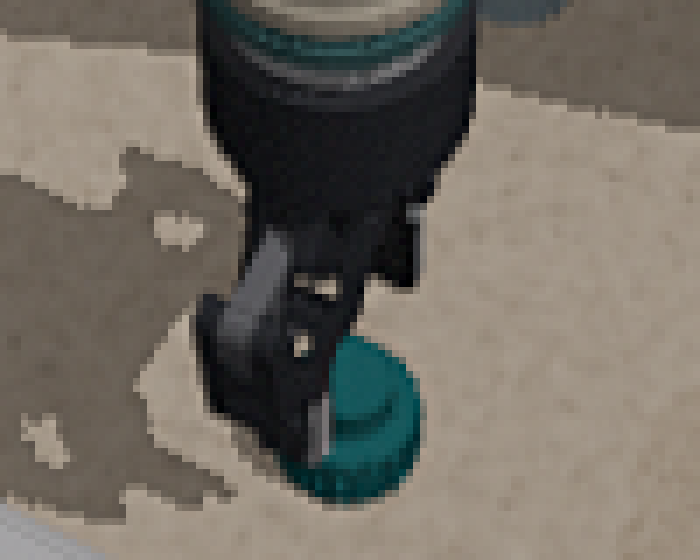

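Request:
{"method": "step_arm", "body": {"linear": [[0,0,4],[0,0,8],[0,0,12],[0,0,16],[0,0,16]], "yaw": [0,0,0,0,0], "gripper": [0.4,0.4,0.4,0.4,0.4]}}

```text
clock: 11.28
eef_pos: [472.4, 282.8, 20.2]
tool_rot: [3.14, -0.001, -1.514]
force: [-1.0, -0.6, -0.4]
width: 59.9
```

```bash
python3 - <<'E'
from h import *
to(472,282.3,51)
d=shot('scene','s13.png'); f=d['frame']
cv2.imwrite('pics/s13c.png',cv2.resize(f[290:370,270:370,::-1],None,fx=7,fy=7,interpolation=cv2.INTER_NEAREST))
for u in (315,316,):
  for v in range(350,366,2):
    m=np.zeros((480,640),bool); m[v,u]=1
    print(u,v,pts(d,m).round(0).tolist(),f[v,u])
E
```

```text
at [472.4 282.8  20.2] [ 3.140e+00 -1.000e-03 -1.514e+00] f [-1.  -0.6 -0.4] w 59.9 t 11.2833
shift [  0.5   0.5 -30.8]
315 350 [[459.0, 325.0, 80.0]] [20 21 23]
315 352 [[459.0, 325.0, 73.0]] [46 45 46]
315 354 [[463.0, 318.0, 54.0]] [79 78 79]
315 356 [[463.0, 318.0, 46.0]] [79 78 80]
315 358 [[462.0, 320.0, 42.0]] [79 76 78]
315 360 [[463.0, 318.0, 31.0]] [61 65 69]
315 362 [[470.0, 306.0, 0.0]] [177 162 146]
315 364 [[468.0, 310.0, -2.0]] [162 150 136]
316 350 [[459.0, 321.0, 75.0]] [45 43 46]
316 352 [[461.0, 317.0, 61.0]] [111 108 109]
316 354 [[460.0, 318.0, 56.0]] [109 104 103]
316 356 [[460.0, 318.0, 48.0]] [109 106 106]
316 358 [[460.0, 319.0, 41.0]] [104 101 102]
316 360 [[468.0, 306.0, 9.0]] [17 41 44]
316 362 [[468.0, 306.0, 2.0]] [129 119 106]
316 364 [[465.0, 311.0, 4.0]] [163 151 136]
```

View pics/s13c.png

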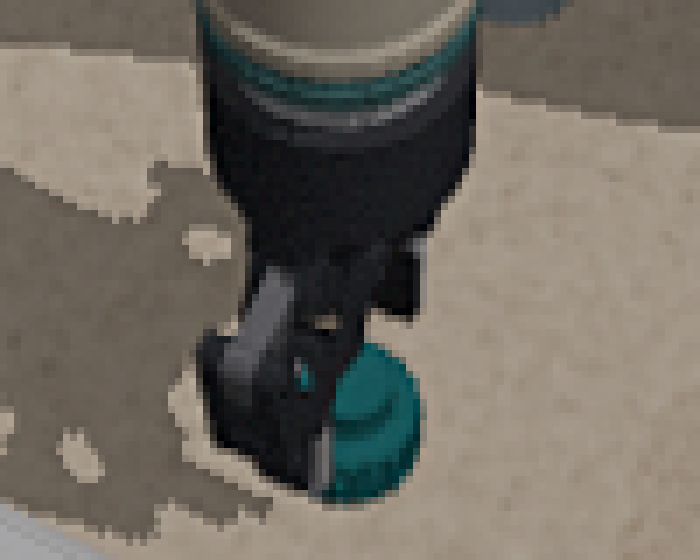

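Request:
{"method": "step_arm", "body": {"linear": [[0,0,0],[0,0,0],[0,0,0],[0,0,0],[0,0,0],[0,0,0]], "yaw": [0,0,0,0,0,0], "gripper": [-1,-1,-1,-1,-1,-1]}}

```text
clock: 11.83
eef_pos: [473.1, 283.2, 21.6]
tool_rot: [-3.141, 0.0, -1.514]
force: [-0.9, -1.0, 5.0]
width: 27.5
```

```bash
python3 - <<'E'
from h import *
to(472,282.3,51)
d=shot('scene','s14.png'); f=d['frame']
cv2.imwrite('pics/s14c.png',cv2.resize(f[290:370,270:370,::-1],None,fx=7,fy=7,interpolation=cv2.INTER_NEAREST))
E
```

```text
at [473.1 283.2  21.6] [-3.141  0.    -1.514] f [-0.9 -1.   5. ] w 27.5 t 11.8333
shift [  0.8   1.1 -29.4]
```

View pics/s14c.png

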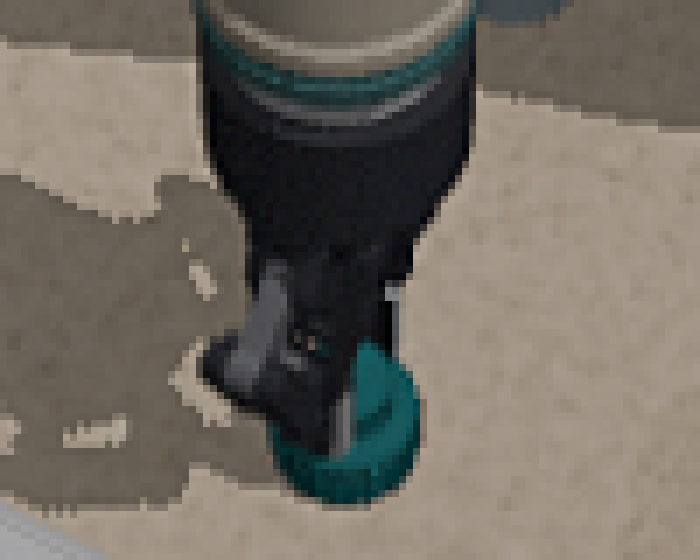

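Request:
{"method": "step_arm", "body": {"linear": [[0,0,-10],[0,0,-40],[0,0,-80],[0,0,-120],[0,0,-150],[0,0,-150]], "yaw": [0,0,0,0,0,0], "gripper": [-1,-1,-1,-1,-1,-1]}}

```text
clock: 12.38
eef_pos: [476.5, 285.2, 177.8]
tool_rot: [-3.131, 0.006, -1.514]
force: [0.3, 0.2, -0.8]
width: 27.3
```

```bash
python3 - <<'E'
from h import *
to(571.5,65.5,172)
E
```

```text
at [476.5 285.2 177.8] [-3.131  0.006 -1.514] f [ 0.3  0.2 -0.8] w 27.3 t 12.3833
shift [224.8 -82.3   5.3]
```

Request:
{"method": "step_arm", "body": {"linear": [[30,-12,0],[65,-25,0],[105,-40,0],[140,-54,0],[175,-67,0],[200,-77,0],[215,-83,0],[223,-86,0]], "yaw": [0,0,0,0,0,0,0,0], "gripper": [-1,-1,-1,-1,-1,-1,-1,-1]}}

```text
clock: 13.05
eef_pos: [572.2, 61.6, 171.0]
tool_rot: [-3.141, -0.002, -1.519]
force: [0.8, -0.4, 0.2]
width: 27.2
```

Request:
{"method": "step_arm", "body": {"linear": [[0,0,0],[0,0,0],[0,0,0],[0,0,0]], "yaw": [0,0,0,0], "gripper": [-1,-1,-1,-1]}}

```text
clock: 13.38
eef_pos: [570.8, 67.5, 171.1]
tool_rot: [3.141, 0.001, -1.511]
force: [-0.0, -0.2, -1.1]
width: 27.2
```

```bash
cat > look.py <<'E'
import sys
from h import *
cv=lambda Q:np.ascontiguousarray(Q[:,:2],dtype=np.float32)
to(571.5,65,172)
for t in ['scene','top']:
    d=shot(t,t+sys.argv[1]+'.png'); f=d['frame']; M=np.linalg.inv(d['cam_to_world']);K=d['intrinsics']
    pr=lambda p:(lambda c:(K@c/c[2])[:2])((M@np.append(p,1))[:3])
    c=pr(np.array([571.5,65,113])); u0,v0=int(c[0])-45,int(c[1])-45
    im=cv2.resize(f[v0:v0+80,u0:u0+100,::-1],None,fx=7,fy=7,interpolation=cv2.INTER_NEAREST)
    cv2.imwrite('pics/%s%sc.png'%(t,sys.argv[1]),im); print(t,'crop origin',u0,v0)
    hsv=cv2.cvtColor(f,cv2.COLOR_RGB2HSV)
    teal=(hsv[...,0]>80)&(hsv[...,0]<100)&(hsv[...,1]>90)
    Q=pts(d,teal); Q=Q[(np.abs(Q[:,0]-571)<40)&(np.abs(Q[:,1]-65)<40)&(Q[:,2]>92)&(Q[:,2]<215)]
    if len(Q): print(len(Q),np.percentile(Q,[1,50,99],axis=0).round(1).tolist(),cv2.minEnclosingCircle(cv(Q)))
E
python3 look.py 15
```

```text
at [570.8  67.5 171.1] [ 3.141e+00  1.000e-03 -1.511e+00] f [-0.  -0.2 -1.1] w 27.2 t 13.3833
shift [ 2.6 -0.6 -0.9]
scene crop origin 280 194
242 [[547.0, 51.3, 153.7], [559.2, 80.1, 172.3], [588.8, 94.4, 191.3]] ((567.2073974609375, 73.46831512451172), 24.724925994873047)
top crop origin 269 197
```

View pics/scene15c.png

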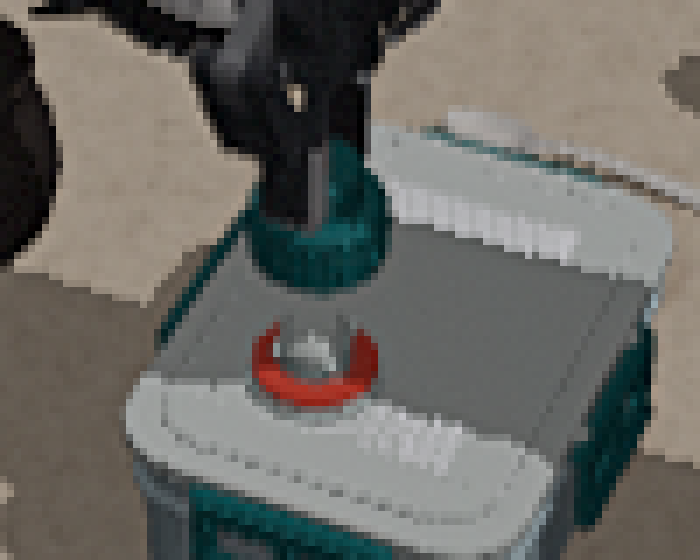

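View pics/top15c.png

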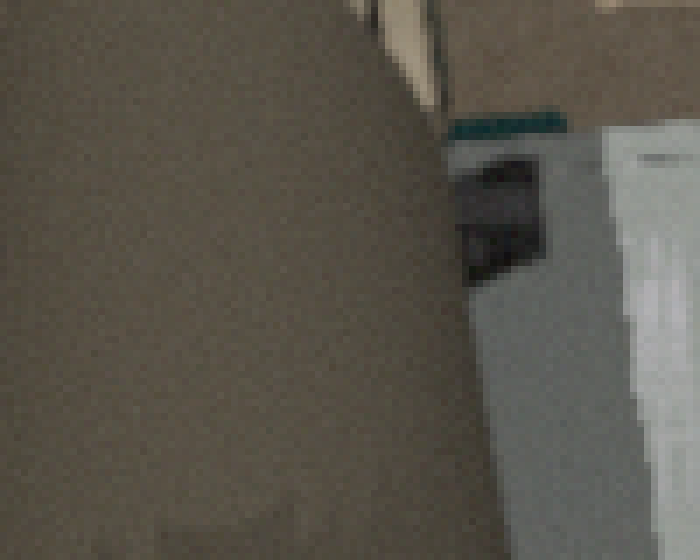

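Request:
{"method": "step_arm", "body": {"linear": [[0,0,0],[0,0,0],[0,0,0],[0,0,0]], "yaw": [0,0,0,0], "gripper": [-1,-1,-1,-1]}}

```text
clock: 13.82
eef_pos: [571.4, 65.5, 171.1]
tool_rot: [-3.142, 0.0, -1.514]
force: [0.0, -0.2, -0.3]
width: 27.4
```

```bash
cat > fit.py <<'E'
from h import *
from scipy.optimize import least_squares
to(571.5,65,172)
tz=ctrl.read_state()['eef_pos'][2]-21.6
A=[]
for i in range(3):
    d=cams.get_image('scene'); f=d['frame']; hsv=cv2.cvtColor(f,cv2.COLOR_RGB2HSV)
    teal=(hsv[...,0]>80)&(hsv[...,0]<100)&(hsv[...,1]>90)
    Q=pts(d,teal); Q=Q[(np.abs(Q[:,0]-571)<35)&(np.abs(Q[:,1]-65)<40)]
    s=Q[(Q[:,2]>tz+2)&(Q[:,2]<tz+21)]
    fit=lambda s,r:least_squares(lambda c:np.hypot(s[:,0]-c[0],s[:,1]-c[1])-r,[571,65],loss='soft_l1')
    c=fit(s,23); 
    grey=(hsv[...,1]<70)
    P=pts(d,grey); P=P[(np.abs(P[:,0]-571)<20)&(np.abs(P[:,1]-65)<20)&(P[:,2]>98)&(P[:,2]<107)]
    g=fit(P,13) if len(P)>5 else None
    red=((hsv[...,0]<8)|(hsv[...,0]>172))&(hsv[...,1]>120)
    R=pts(d,red); R=R[(np.abs(R[:,0]-571)<45)&(np.abs(R[:,1]-65)<45)]
    print('cap',len(s),c.x.round(1),'neck',len(P),g.x.round(1) if g else None,'red',len(R), (np.array(cv2.minEnclosingCircle(np.ascontiguousarray(R[:,:2],dtype=np.float32))[0]) if len(R) else None))
E
python3 fit.py
```

```text
at [571.4  65.5 171.1] [-3.142  0.    -1.514] f [ 0.  -0.2 -0.3] w 27.4 t 13.8167
shift [ 0.5 -0.1 -0.9]
cap 112 [571.2  66.4] neck 29 [573.1  65.4] red 92 [574.5057373   62.60196686]
cap 108 [571.2  66.2] neck 24 [573.5  65.9] red 92 [570.36444092  64.59092712]
cap 111 [571.1  66. ] neck 22 [572.8  65.3] red 93 [574.25524902  74.47955322]
```

Request:
{"method": "step_arm", "body": {"linear": [[0.5,-1,5],[0.5,-1,13],[0.5,-1,21],[0.5,-1,28],[0.5,-1,34],[0.5,-1,38],[0.5,-1,40],[0.5,-1,40]], "yaw": [0,0,0,0,0,0,0,0], "gripper": [-1,-1,-1,-1,-1,-1,-1,-1]}}

```text
clock: 14.63
eef_pos: [572.1, 64.9, 130.5]
tool_rot: [3.141, -0.0, -1.514]
force: [-0.4, 0.2, -0.4]
width: 27.3
```

```bash
python3 look.py 16
```

```text
at [572.1  64.9 130.5] [ 3.141 -0.    -1.514] f [-0.4  0.2 -0.4] w 27.3 t 14.6333
shift [ -0.1   0.7 -41.5]
scene crop origin 280 194
221 [[547.7, 49.3, 112.7], [560.4, 76.9, 131.3], [588.5, 90.8, 149.3]] ((568.4927978515625, 67.49075317382812), 25.57440948486328)
top crop origin 269 197
```

View pics/scene16c.png

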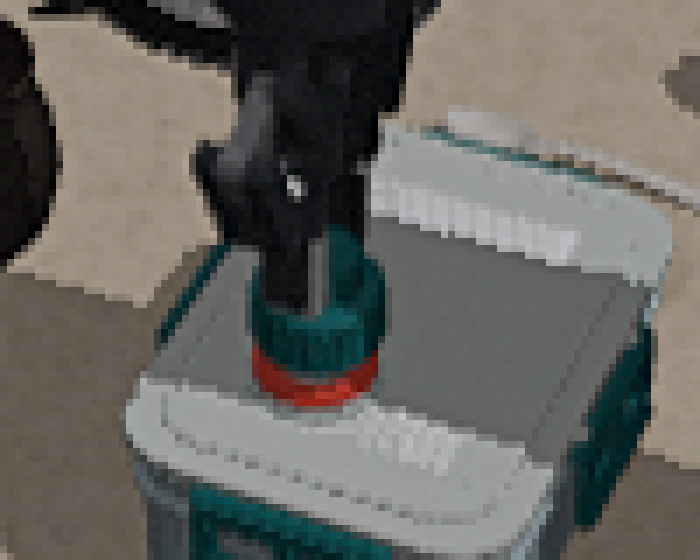

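Request:
{"method": "step_arm", "body": {"linear": [[0,0,1.5],[0,0,3],[0,0,4.5],[0,0,4.5]], "yaw": [0,0,0,0], "gripper": [-1,-1,-1,-1]}}

```text
clock: 15.07
eef_pos: [572.4, 64.9, 126.5]
tool_rot: [3.142, 0.0, -1.514]
force: [0.7, -0.8, -0.3]
width: 27.5
```

Request:
{"method": "step_arm", "body": {"linear": [[0,0,1],[0,0,2],[0,0,2]], "yaw": [0,0,0], "gripper": [-1,-1,-1]}}

```text
clock: 15.32
eef_pos: [573.3, 64.9, 125.3]
tool_rot: [-3.14, 0.0, -1.514]
force: [-0.2, -0.2, 3.7]
width: 27.6
```

Request:
{"method": "step_arm", "body": {"linear": [[0,0,1],[0,0,2],[0,0,2]], "yaw": [0,0,0], "gripper": [-1,-1,-1]}}

```text
clock: 15.57
eef_pos: [573.7, 65.0, 123.8]
tool_rot: [-3.139, 0.0, -1.514]
force: [-0.2, 1.0, 5.5]
width: 27.2
```

Request:
{"method": "step_arm", "body": {"linear": [[0,0,1],[0,0,2],[0,0,2]], "yaw": [0,0,0], "gripper": [-1,-1,-1]}}

```text
clock: 15.82
eef_pos: [572.8, 64.9, 120.7]
tool_rot: [-3.141, 0.0, -1.514]
force: [1.7, 0.4, -4.0]
width: 27.4
```

Request:
{"method": "step_arm", "body": {"linear": [[0,0,1],[0,0,2],[0,0,2]], "yaw": [0,0,0], "gripper": [-1,-1,-1]}}

```text
clock: 16.07
eef_pos: [572.4, 64.9, 118.1]
tool_rot: [3.141, -0.0, -1.514]
force: [1.7, 1.1, -2.3]
width: 27.2
```

Request:
{"method": "step_arm", "body": {"linear": [[0,0,1],[0,0,2],[0,0,2]], "yaw": [0,0,0], "gripper": [-1,-1,-1]}}

```text
clock: 16.32
eef_pos: [572.3, 64.9, 116.7]
tool_rot: [3.141, 0.0, -1.514]
force: [-0.8, 0.1, 2.6]
width: 27.3
```

Request:
{"method": "step_arm", "body": {"linear": [[0,0,1],[0,0,2],[0,0,2],[0,0,2]], "yaw": [0,0,0,0], "gripper": [-1,-1,-1,-1]}}

```text
clock: 16.65
eef_pos: [572.3, 64.9, 115.3]
tool_rot: [3.142, 0.0, -1.514]
force: [-1.3, -0.9, 7.7]
width: 27.1
```

Request:
{"method": "step_arm", "body": {"linear": [[0,0,1],[0,0,1],[0,0,1]], "yaw": [0,0,0], "gripper": [-1,-1,-1]}}

```text
clock: 16.9
eef_pos: [572.3, 64.9, 114.6]
tool_rot: [-3.141, 0.0, -1.514]
force: [-2.2, 0.2, 9.4]
width: 27.6
```

Request:
{"method": "step_arm", "body": {"linear": [[0,0,0],[0,0,0],[0,0,0],[0,0,0],[0,0,0],[0,0,0],[0,0,0],[0,0,0]], "yaw": [0,0,0,0,0,0,0,0], "gripper": [-1,-1,-1,-1,-1,-1,-1,-1]}}

```text
clock: 17.57
eef_pos: [572.3, 64.9, 114.7]
tool_rot: [-3.141, 0.0, -1.514]
force: [-2.1, 0.0, 9.7]
width: 27.4
```

```bash
python3 look.py 17; python3 - <<'E'
from h import *
d=cams.get_image('scene'); f=d['frame']; hsv=cv2.cvtColor(f,cv2.COLOR_RGB2HSV)
teal=(hsv[...,0]>80)&(hsv[...,0]<100)&(hsv[...,1]>90)
k=pts(d,teal); k=k[(k[:,0]<490)&(k[:,0]>430)&(np.abs(k[:,1]-17)<45)&(k[:,2]>30)]
print('clip',len(k),np.percentile(k,[2,50,98],axis=0).round(1).tolist())
for t in ['green_jar','teaspoon','bean_tin','dark_mug']:
    for r in cams.regions_of('scene',t)[:1]:
        P=pts(d,r['pixels']); print(t,r['pixel'],np.median(P,0).round())
s=ctrl.read_state(); print(s['clock'],s['force'],s['eef_pos'],s['width'])
E
```

```text
at [572.3  64.9 114.7] [-3.141  0.    -1.514] f [-2.1  0.   9.7] w 27.4 t 17.5667
shift [ -0.1   0.8 -57.3]
scene crop origin 280 194
216 [[549.0, 49.5, 97.1], [560.5, 76.5, 115.5], [588.7, 91.5, 134.0]] ((568.2789306640625, 68.89949798583984), 24.263839721679688)
top crop origin 269 197
clip 161 [[472.8, -11.6, 48.5], [476.4, 23.9, 71.5], [482.2, 55.5, 85.6]]
green_jar [408.1, 198.1] [ 473. -235.   61.]
teaspoon [355.4, 212.3] [ 600. -175.    5.]
bean_tin [239.8, 303.2] [684. 276.  54.]
dark_mug [271.1, 217.4] [775.   5.  62.]
17.9167 [-1.44472396 -0.73463344  9.5217377 ] [572.3594321   64.93999725 114.67679182] 27.390791588121363
```

View pics/scene17c.png

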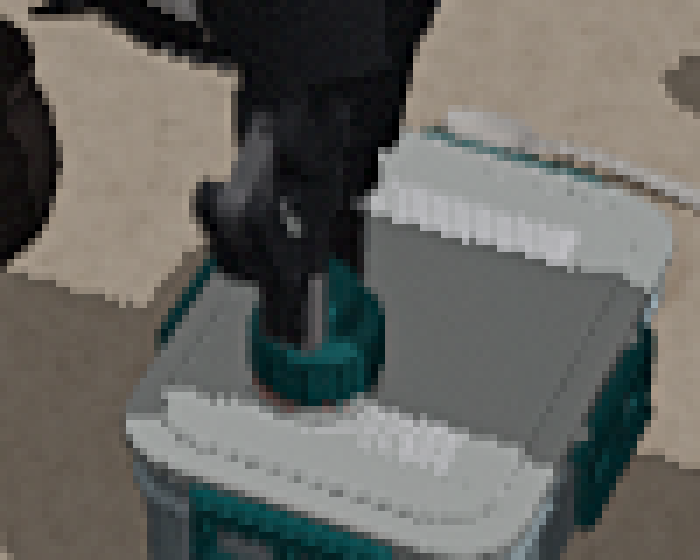

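View pics/scene17.png

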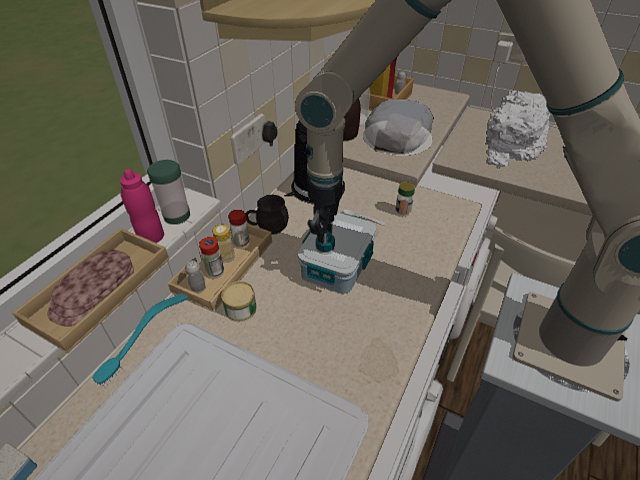

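```bash
python3 -c "
from cell import ctrl
print(ctrl.finish_job())"
```

```text
the job is handed in; nothing more can be done
None
```

The clip is closed, the cap has clicked home on the spout, and I handed the job in at about 18 s with the arm still gripping the cap and pressing it down.

**Clip:** I pushed the flap down and then inward until it stopped moving, at about 10 N. The depth images afterwards put the flap upright against the box. Its free edge was about 47 mm above the worktop and its outer face at x ≈ 475 mm, both as expected for closed.

**Cap:** I gripped it by the knob and lowered it onto the spout. Resistance built to at least 5.5 N between readings, then the force dropped below zero at the click.

**Seal:** After the click I kept pressing. The force held steady at about 9.5 N for the last second. From that and the tool height I estimate the seal is squeezed by about 2.5 to 3 mm. The last picture shows only a thin red line under the cap.

**Other things:** The jar and tin are where they were. The mug and spoon looked in place, though their positions were less certain: the networks mistook the keeper for the mug in the first scene picture, and the arm hid part of the spoon later. The arm never went near either.

**What disagreed:**
- **Finger length:** The fingertips sat much farther back than stated. They were a few millimetres behind the TCP instead of 25 mm ahead of it, so my first grasp closed on air above the knob. I corrected the height from pictures and contact force, and nothing was disturbed.
- **Clip contact:** For the same reason, the push on the clip landed nearer its hinge than I planned, but the flap still closed.
- **Knob width:** It read 27.4 mm between the fingers, against the stated 30 mm.

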